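Build up the milling cutter set on its spindle

TASK

Build up the milling cutter set on the upright spindle with the white base, one part at a time from the bottom: the blue collar first, then the toothed cutter with its hub up, then the brass collar, and the red cap last, each seated flat on the one below. Lower each part down the spindle rather than dropping it, let go of everything, and leave the wooden case, the orange jar and the vee block where they are.

Things in the scene. Friction and masses are not known exactly. Their poses are not given: they have to be found in the camera images.
- spindle: upright steel spindle, fixed, on a round white base of diameter 90, 14 thick. Spindle: diameter 18, rising 70 above the base, its last 10 tapering to 8 at the tip (tip 84 above the bench). Origin: centre of the base underside, on the bench; z up. Parts (bore 28) fit loosely; seated, their undersides are 14 (blue collar), 34 (cutter), 54 (brass collar), 70 (red cap) above the bench (sizes in mm)
- blue_collar: blue spacer collar, a plain steel ring: outer diameter 40, bore 28 right through (wall 6), height 20. Starts lying flat on the bench with its axis vertical. Origin: centre of its underside; z up along the bore. Grip from above across the outside; about 0.1 kg (sizes in mm)
- cutter: steel milling cutter: toothed disc, 70 over the teeth, 8 thick, with a round hub of diameter 40 standing 12 above the disc (20 high overall); bore 28 right through. Starts lying flat, hub up. Origin: centre of the disc underside; z up along the bore, towards the hub. Grip the hub from above; about 0.22 kg (sizes in mm)
- brass_collar: yellow brass spacer collar, a plain ring: outer diameter 40, bore 28 right through (wall 6), height 16. Starts lying flat on the bench with its axis vertical. Origin: centre of its underside; z up along the bore. Grip from above across the outside; about 0.09 kg (sizes in mm)
- red_cap: red end cap with a closed top bearing a steel-coloured spot: outer diameter 41, height 26, blind bore 28 in diameter and 18 deep open at the underside. Starts standing on its open end. Origin: centre of its underside; z up. Grip from above across the outside; about 0.16 kg (sizes in mm)
- gauge_case: bystander: small closed wooden case, 70 x 50 x 28 high, light below and dark lid, standing loose. Origin: centre of its underside. Not to be disturbed (sizes in mm)
- grease_jar: bystander: small orange jar with a black cap, diameter 48, 45 high, standing loose. Origin: centre of its underside. Not to be disturbed (sizes in mm)
- vee_block: bystander: black steel vee block with bright groove faces, 60 x 44 x 38 high, its groove along its x, standing loose. Origin: centre of its underside. Not to be disturbed (sizes in mm)
Things that resemble listed ones, but are neither listed nor needed, are in the scene too. Several things look just like the brass_collar: the one meant starts nearest to the robot's base. There is more than one size of the cutter; the one meant has the size given above.

How it is judged:
By the outcome, as a careful person would: the job done as asked, in the order asked, and still so for the second after the job is handed in, with the robot touching nothing.
It also fails if it takes over 106 s, if anything falls off the work surface, if the arm or the gripper's body presses on something with over 40 N, if the wrist force passes 120 N, or if a joint passes its speed limit or range.

ROBOT

A 7-joint arm with a two-finger parallel gripper is mounted at the origin on the work surface. World frame = base frame: x ahead of the robot, y to its left, z up, the work surface at z = 0. Lengths are in mm, angles in rad, forces in N, time in s.
With the tool pointing down it reaches from about 400 to 875 mm from the base axis. Payload 4.4 kg.
Tool frame: the origin (TCP) lies midway between the tips of the shut fingers; the grasp point (between the pads) lies ctrl.grip_depth behind it (ctrl.grip_depth is the distance from the TCP to the grasp point, in mm); z points along the fingers, y is the line along which they close (so a half turn about z gives the same grasp; the last joint's range is limited). The gripper opens to 85 mm and grips with 20 to 120 N. Pads are 22 mm wide; open, the fingers measure 114 mm over their backs; the gripper's body (76 mm by 85 mm) begins 54 mm behind the grasp point. The pads swing forward as they close: fully open they stand 13 mm farther back than shut.
Start: joints at [1.072, 0.628, 0.038, 1.517, -0.027, 0.996, -0.02], TCP at [272.647, -590.069, 231.313] pointing down, gripper open.
Joint ranges: [-3.06, 3.06], [-0.37, 2.12], [-1.25, 1.32], [0.18, 2.47], [-1.1, 4.24], [0.23, 1.98], [-2.94, 2.94]. Speed limits (rad/s): [2.57, 2.57, 3.14, 3.14, 3.14, 3.14, 3.14].

INTERFACE

Orientations are given as [roll, pitch, yaw] about the fixed x, y, z axes, in that order (R = Rz(yaw) Ry(pitch) Rx(roll)).
In Python, from cell import ctrl gives the robot as it stands.
- The arm moves only by the tool carry_out, never from a script. Its argument "deltas" is one flat list of numbers, 7 for each row, row after row: the turn, a rotation vector about the tool's x, y, z in degrees, then the shift along the tool's x, y, z in m, then the closure, from -1 (fully open) to 1 (shut). In form: [wx, wy, wz, dx, dy, dz, claw, wx, wy, wz, dx, dy, dz, claw, ...]. A call has 1 to 12 rows; each row shifts and turns the commanded pose from where the row before left it, along the tool's axes as they then stand; what a row does not reach is not made up. A row lasts 1/8 s, in which the tool goes at most 62.5 mm and 10.7 degrees, less where a joint would pass 70% of its speed; a pose out of reach is approached as far as the arm can. A call with a gripper value outside its range is refused whole. The fingers move at their own pace and stop on an object; the grip force is fixed at half the most. Time passes only in rows, so rows that do not move let the fingers close. It gives the time, the measured TCP pose, the force, the opening and the grip force at its end, in the units of the state.
- ctrl.read_state(): the state, without advancing time (a new reading comes with each control period).
- ctrl.get_image(name): name is "side" or "top"; returns the picture (480x640x3 uint8, red, green, blue); there is no depth.
- ctrl.calibration(name): a dict with "mtx" (3x3 intrinsics, pixels), "R" (3x3) and "t" (3): a world point X has camera coordinates R X + t. Camera axes: x right, y down, z forward; pixel columns grow to the right and rows downward; lengths in mm; the calibration is good to about 2 mm. A picture is of the moment at which its call begins. calibration takes no time and is no camera call.
- ctrl.finish_job(): hands the job in; it is judged then, once.
The state is a dict: "clock": time; "qpos": joint angles; "qd": joint speeds; "tau": joint torques, N m; "eef_pos": TCP position; "tool_rot": TCP orientation; "force": force on the tool from outside, world axes, zero at the start; "torque": the same for the moment, N m; "width": finger opening in mm; "gripper_force": force on a finger pad.
Only numpy, scipy, OpenCV 4.12 (cv2) and the standard library are available. Lean on these libraries where they do the work, as an engineer would, in place of code of your own. Each camera call takes 0.05 s, during which the arm holds its last target. There are 200 camera calls.

## Working session

There is one attempt and no reset: what is moved stays moved. The work goes in short steps, Python scripts to look and compute and a tool call to move; the robot and the scene stay as the last step left them, time stands still between calls to the robot, and variables do not carry over. Pictures are saved under pics/ and viewed, at most 14 in all, crops included, and the job is handed in when it is done.

Besides the shell and the picture viewer there is one more tool, called by a JSON object that holds its "api" and its "payload". carry_out: Moves the arm, as the interface text tells. Its arguments: {"type":"object","properties":{"deltas":{"type":"array"}},"required":["deltas"]}

```bash
mkdir -p pics; python3 - <<'E'
from cell import ctrl
import cv2,numpy as np
for n in("top","side"):
    cv2.imwrite(f"pics/{n}0.png",ctrl.get_image(n)[:,:,::-1]); c=ctrl.calibration(n)
    print(n,np.round(c["mtx"],1).tolist(),np.round(c["R"],3).tolist(),np.round(c["t"]).tolist())
s=ctrl.read_state();print(s,ctrl.grip_depth)
E
```

```text
top [[612.2, 0.0, 323.2], [0.0, 612.2, 245.4], [0.0, 0.0, 1.0]] [[0.016, -1.0, 0.003], [-0.994, -0.017, -0.105], [0.105, -0.002, -0.994]] [-60.0, 579.0, 1261.0]
side [[589.9, 0.0, 312.2], [0.0, 589.9, 248.8], [0.0, 0.0, 1.0]] [[-0.958, -0.285, -0.016], [-0.13, 0.489, -0.863], [0.254, -0.825, -0.506]] [535.0, 141.0, 1286.0]
{'clock': 0.1, 'qpos': array([ 1.07217187,  0.62927114,  0.03842364,  1.51823961, -0.02696857,
        0.99628924, -0.01999664]), 'qd': array([-1.35475468e-03, -2.34123733e-03,  5.73470595e-04, -2.82127561e-03,
       -4.00022391e-04,  3.90801037e-04,  9.70464392e-05]), 'tau': array([ 2.82987196e-03, -5.64531577e+01,  1.23019908e+00, -1.93973958e+01,
        1.11668132e-02,  5.44997849e-03,  2.98060695e-05]), 'eef_pos': array([ 272.43730798, -589.5529017 ,  230.47839504]), 'tool_rot': array([-3.13990303e+00,  3.11666552e-05,  4.32862674e-01]), 'force': array([-0.77429974, -0.39812234, -0.22390377]), 'torque': array([0.03724506, 0.00645061, 0.02390879]), 'gripper_force': 0.0, 'width': 85.32589602634793} 18.700000000000003
```

View pics/top0.png

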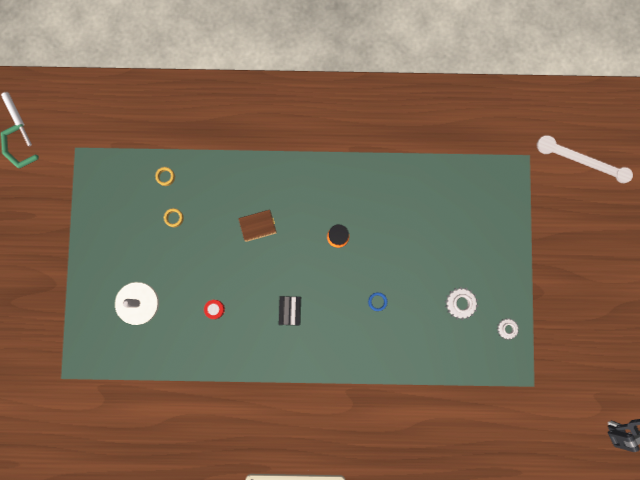

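View pics/side0.png

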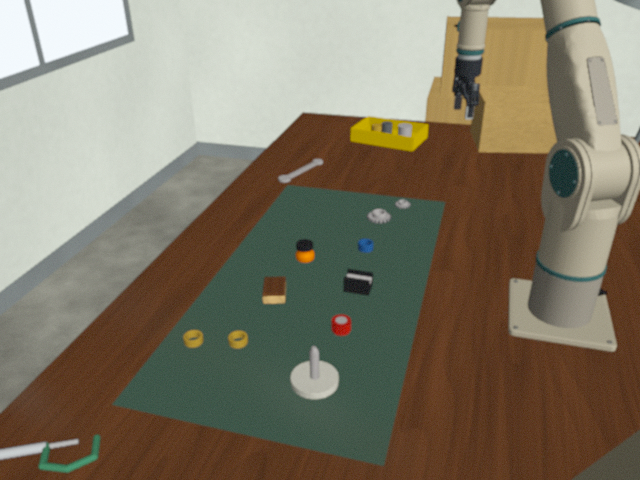

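The top view shows:
- Brass-like rings at (165,176) and (173,218). The second one is nearer the base.
- Cutters at (462,304), large, and (508,329), small.
- Blue ring at (377,301), red cap at (214,309) and spindle base at (136,303).
- Bystanders: case (258,226), jar (338,236), vee block (290,310).

The side view agrees. Next I measure.

```bash
cat > h.py <<'E'
from cell import ctrl
import cv2,numpy as np
def ray(n,u,v,z):
    c=ctrl.calibration(n);R=np.array(c["R"]);t=np.array(c["t"])
    d=R.T@np.linalg.solve(c["mtx"],[u,v,1.]);o=-R.T@t
    return (o+d*(z-o[2])/d[2])
def proj(n,X):
    c=ctrl.calibration(n);p=np.array(c["mtx"])@(np.array(c["R"])@X+np.array(c["t"]));return p[:2]/p[2]
def blob(im,col,u,v,r):
    """hull circle of the colour mask's biggest contour near (u,v)"""
    h=cv2.cvtColor(im,cv2.COLOR_RGB2HSV).astype(int);H,S,V=h[...,0],h[...,1],h[...,2]
    m={"blue":(H>98)&(H<130)&(S>120),"brass":(H>12)&(H<32)&(S>110)&(V>110),"red":((H<8)|(H>172))&(S>150),
       "white":(S<60)&(V>120)}[col].astype(np.uint8)
    k=np.zeros_like(m);cv2.circle(k,(int(u),int(v)),r,1,-1);m*=k
    cs,_=cv2.findContours(m,cv2.RETR_EXTERNAL,cv2.CHAIN_APPROX_NONE)
    c=cv2.convexHull(max(cs,key=len));x,y,w,hh=cv2.boundingRect(c)
    f=np.zeros_like(m);cv2.fillPoly(f,[c],1);M=cv2.moments(f,True)
    return M["m10"]/M["m00"],M["m01"]/M["m00"],w,hh
E
python3 - <<'E'
from h import *
im={n:ctrl.get_image(n) for n in("top","side")}
T=[("base","white",136,303,30,14,(314,380)),("blue","blue",377,301,18,20,(365,245)),("cut","white",462,304,24,8,(379,216)),("cutsmall","white",508,329,18,5,(402,203)),
("brassA","brass",173,218,18,16,(238,340)),("brassB","brass",165,176,18,16,(193,339)),("red","red",214,309,18,26,(341,325))]
for n,c,u,v,r,z,sd in T:
    b=blob(im["top"],c,u,v,r);P=ray("top",b[0],b[1],z);s=1/np.linalg.norm(ray("top",b[0]+1,b[1],z)-P)
    q=blob(im["side"],c,*sd,26 if n=="base" else 16)
    print(n,np.round(b,1),np.round(P,1),"dia",np.round(np.array(b[2:])/s,1),"r",round(np.hypot(*P[:2])),"side",np.round(q,1),np.round(ray("side",q[0],q[1],z/2),1))
for n,u,v,z in[("case",258,226,28),("jar",338,236,45),("vee",290,310,38)]: print(n,np.round(ray("top",u,v,z)))
a=im["top"];f=lambda x:cv2.resize(x[:,:,::-1],None,fx=5,fy=5,interpolation=cv2.INTER_CUBIC)
cv2.imwrite("pics/c1.png",np.vstack([np.hstack([f(a[275:335,440:520]),f(a[275:335,100:180])]),np.hstack([f(a[170:230,140:220]),f(a[275:335,345:425])])]))
E
```

```text
base [140.1 304.9  53.   51. ] [448.8 335.   14. ] dia [111.9 107.7] r 560 side [314.5 378.1  49.   46. ] [451.4 343.2   7. ]
blue [377.3 301.5  19.   18. ] [ 464.  -165.9   20. ] dia [40.1 38. ] r 493 side [365.4 245.   16.   15. ] [ 462.9 -168.    10. ]
cut [460.1 306.3  48.   46. ] [ 456.9 -343.3    8. ] dia [102.2  97.9] r 571 side [378.7 215.5  22.   14. ] [ 463.8 -353.7    4. ]
cutsmall [507.5 328.8  22.   22. ] [ 411.  -444.5    5. ] dia [46.8 46.8] r 605 side [402.7 203.4  14.    9. ] [ 410.3 -452.7    2.5]
brassA [172.9 217.3  19.   19. ] [636.6 273.1  16. ] dia [40.7 40.7] r 693 side [237.7 338.9  20.   19. ] [636.4 275.    8. ]
brassB [164.3 176.1  19.   19. ] [726.3 295.5  16. ] dia [41. 41.] r 784 side [192.8 338.2  20.   18. ] [727.1 297.6   8. ]
red [213.5 309.   20.   19. ] [442.7 177.5  26. ] dia [41.9 39.8] r 477 side [341.  324.5  19.   22. ] [441.4 178.1  13. ]
case [619.  89.  28.]
jar [599. -81.  45.]
vee [443.  17.  38.]
```

View pics/c1.png

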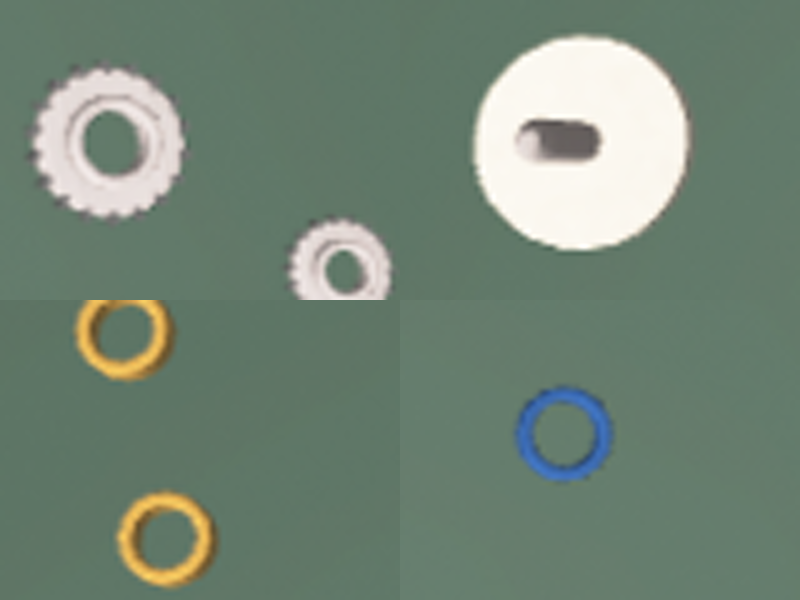

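The crop confirms that the large cutter, about 31 px or roughly 67–70 mm across, is the wanted one; the small one is about 46 mm. It also confirms brass A at (173,217) as the nearer ring. The white mask leaked into the mat, so I'll tighten it for the base and cutter.

```bash
sed -i 's/(S<60)&(V>120)/(S<60)\&(V>165)/' h.py; python3 - <<'E'
from h import *
im={n:ctrl.get_image(n) for n in("top","side")}
for n,c,u,v,r,z,sd,r2 in [("base","white",136,303,30,14,(314,380),30),("cut","white",462,304,24,8,(379,216),18)]:
    b=blob(im["top"],c,u,v,r);P=ray("top",b[0],b[1],z)
    q=blob(im["side"],c,*sd,r2)
    print(n,np.round(b,1),np.round(P,1),"dia",np.round(np.array(b[2:])*2.13,1),"side",np.round(q,1),np.round(ray("side",q[0],q[1],z/2),1))
# hub bore seen from above (dark hole, rim at z=20): centre by eye in the crop
print("bore",np.round(ray("top",440+110/5,275+142/5,20),1))
print("tip top",np.round(ray("top",100+(530-400)/5,275+140/5,84),1),"tip side",np.round(ray("side",314,347,84),1))
E
```

```text
base [135.8 303.   43.   43. ] [452.6 344.3  14. ] dia [91.6 91.6] side [314.8 376.7  47.   49. ] [451.9 339.3   7. ]
cut [461.3 303.2  30.   29. ] [ 463.4 -345.9    8. ] dia [63.9 61.8] side [379.6 213.3  11.    8. ] [ 463.9 -368.     4. ]
bore [ 462.9 -344.7   20. ]
tip top [451.8 342.7  84. ] tip side [450.6 344.8  84. ]
```

{"api": "carry_out", "payload": {"deltas": [0, 0, 8.27, 0, 0, 0, -1, 0, 0, 8.27, 0, 0, 0, -1, 0, 0, 8.27, 0, 0, 0, -1, 0, 0, 0, 0.021, -0.047, 0.01, -1, 0, 0, 0, 0.021, -0.047, 0.01, -1, 0, 0, 0, 0.021, -0.047, 0.01, -1, 0, 0, 0, 0.021, -0.047, 0.01, -1, 0, 0, 0, 0.021, -0.047, 0.01, -1, 0, 0, 0, 0.021, -0.047, 0.01, -1, 0, 0, 0, 0.021, -0.047, 0.01, -1, 0, 0, 0, 0.021, -0.047, 0.01, -1, 0, 0, 0, 0.023, -0.047, 0.01, -1]}}

```text
clock: 1.8
eef_pos: [464.5, -165.7, 141.3]
tool_rot: [3.141, -0.001, -0.001]
force: [0.1, -0.6, -0.7]
width: 85.8
gripper_force: 0.0
```

{"api": "carry_out", "payload": {"deltas": [0, 0, 0, 0, 0, 0, -1, 0, 0, 0, 0, 0, 0, -1]}}

```text
clock: 2.05
eef_pos: [463.6, -167.7, 141.4]
tool_rot: [3.141, 0.0, -0.0]
force: [-0.5, -0.1, -0.4]
width: 85.2
gripper_force: 0.0
```

{"api": "carry_out", "payload": {"deltas": [0, 0, 0, 0, -0.001, 0.03, -1, 0, 0, 0, 0, 0, 0.03, -1, 0, 0, 0, 0, 0, 0.03, -1, 0, 0, 0, 0, 0, 0.024, -1, 0, 0, 0, 0, 0, 0.014, -1, 0, 0, 0, 0, 0, 0.006, -1, 0, 0, 0, 0, 0, 0, -1, 0, 0, 0, 0, 0, 0, 0, 0, 0, 0, 0, 0, 0, 1, 0, 0, 0, 0, 0, 0, 1, 0, 0, 0, 0, 0, 0, 1, 0, 0, 0, 0, 0, 0, 1]}}

```text
clock: 3.55
eef_pos: [464.1, -166.2, 8.3]
tool_rot: [3.141, -0.001, -0.001]
force: [-0.9, 0.5, 7.4]
width: 37.1
gripper_force: 59.3
```

{"api": "carry_out", "payload": {"deltas": [0, 0, 0, 0, 0, 0, 1, 0, 0, 0, 0, 0, 0, 1, 0, 0, 0, 0, 0, 0, 1, 0, 0, 0, 0, 0, 0, 1]}}

```text
clock: 4.05
eef_pos: [464.2, -166.2, 8.3]
tool_rot: [3.141, -0.001, -0.0]
force: [-0.2, 0.8, 8.6]
width: 36.9
gripper_force: 59.3
```

{"api": "carry_out", "payload": {"deltas": [0, 0, 0, 0, 0, -0.01, 1, 0, 0, 0, 0, 0, -0.03, 1, 0, 0, 0, 0, 0, -0.04, 1, 0, 0, 0, 0, 0, -0.04, 1, 0, 0, 0, 0, 0, -0.03, 1, 0, 0, 0, 0, 0, 0, 1, 0, 0, 0, 0, 0, 0, 1]}}

```text
clock: 4.92
eef_pos: [463.2, -165.7, 156.9]
tool_rot: [-3.141, 0.001, 0.0]
force: [0.4, 0.6, -1.0]
width: 37.0
gripper_force: 60.6
```

```bash
python3 - <<'E'
from h import *
a=ctrl.get_image("side");s=ctrl.read_state();p=s["eef_pos"];print(p,s["width"],s["force"])
u,v=map(int,proj("side",p));print(u,v)
cv2.imwrite("pics/g1.png",cv2.resize(a[v-50:v+40,u-60:u+60,::-1],None,fx=6,fy=6,interpolation=cv2.INTER_CUBIC))
b=blob(a,"blue",u,v,25);print(b,ray("side",b[0],b[1],p[2]+2))
E
```

```text
[ 462.88512994 -165.69542426  156.47840063] 37.27155746210892 [-0.85334146  0.16491377 -1.02711721]
366 194
(370.05454545454546, 195.3, 13, 13) [ 453.54716691 -157.51690649  158.47840063]
```

View pics/g1.png

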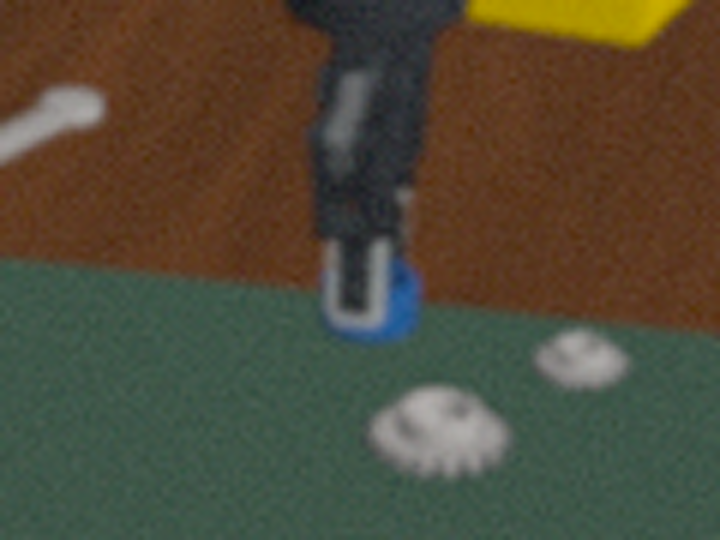

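The side crop shows the blue collar held level in the fingers at about (370,195). Now I carry it to the spindle.

{"api": "carry_out", "payload": {"deltas": [0, 0, 0, -0.001, -0.035, 0, 1, 0, 0, 0, -0.001, -0.045, 0, 1, 0, 0, 0, -0.001, -0.05, 0, 1, 0, 0, 0, -0.001, -0.05, 0, 1, 0, 0, 0, -0.001, -0.05, 0, 1, 0, 0, 0, -0.001, -0.05, 0, 1, 0, 0, 0, -0.001, -0.05, 0, 1, 0, 0, 0, -0.001, -0.05, 0, 1, 0, 0, 0, -0.001, -0.05, 0, 1, 0, 0, 0, -0.001, -0.045, 0, 1, 0, 0, 0, -0.001, -0.034, 0, 1, 0, 0, 0, 0, 0, 0, 1]}}

```text
clock: 6.48
eef_pos: [451.1, 346.1, 155.4]
tool_rot: [3.142, 0.002, 0.005]
force: [-0.1, 0.3, -1.4]
width: 36.8
gripper_force: 60.6
```

{"api": "carry_out", "payload": {"deltas": [0, 0, 0, 0, 0, 0.015, 1, 0, 0, 0, 0, 0, 0.015, 1, 0, 0, 0, 0, 0, 0.015, 1, 0, 0, 0, 0, 0, 0, 1, 0, 0, 0, 0, 0, 0, 1]}}

```text
clock: 7.1
eef_pos: [453.1, 342.7, 112.4]
tool_rot: [-3.142, -0.0, -0.001]
force: [-0.5, 1.3, 0.1]
width: 36.8
gripper_force: 60.6
```

```bash
python3 - <<'E'
from h import *
s=ctrl.read_state();p=s["eef_pos"];print(p,s["width"],s["force"])
a=ctrl.get_image("side");t=ctrl.get_image("top")
u,v=map(int,proj("side",p));print(u,v);x,y=map(int,proj("top",p));print(x,y)
f=lambda i,u,v:cv2.resize(i[v-40:v+60,u-33:u+33,::-1],None,fx=6,fy=6,interpolation=cv2.INTER_CUBIC)
cv2.imwrite("pics/s1.png",np.hstack([f(a,u,v),f(t,x,y)]))
b=blob(a,"blue",u,v,25);print(b,ray("side",b[0],b[1],p[2]+2))
E
```

```text
[453.14979586 342.70538297 112.36618758] 36.79602593794559 [-0.52049669  1.26885896  0.13396638]
312 333
121 302
(317.3253968253968, 334.56349206349205, 16, 22) [443.85518744 345.08836999 114.36618758]
```

View pics/s1.png

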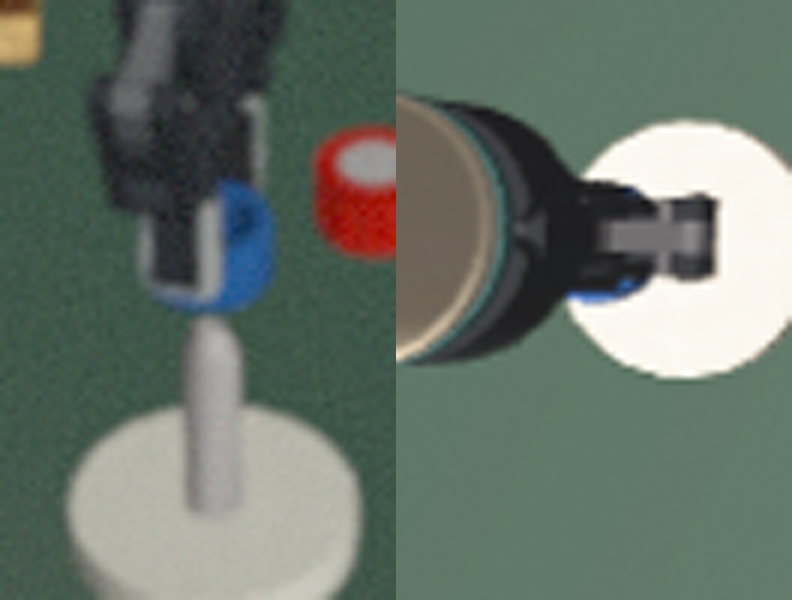

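The collar spans x 148–275 in the crop, centred at 211, over the spindle at 212, so it's aligned. I lower it.

{"api": "carry_out", "payload": {"deltas": [0, 0, 0, -0.001, -0.001, 0.01, 1, 0, 0, 0, 0, 0, 0.01, 1, 0, 0, 0, 0, 0, 0.01, 1, 0, 0, 0, 0, 0, 0.012, 1, 0, 0, 0, 0, 0, 0.012, 1, 0, 0, 0, 0, 0, 0.012, 1, 0, 0, 0, 0, 0, 0.01, 1, 0, 0, 0, 0, 0, 0.006, 1, 0, 0, 0, 0, 0, 0, 1, 0, 0, 0, 0, 0, 0, 1]}}

```text
clock: 8.45
eef_pos: [452.2, 344.0, 30.6]
tool_rot: [-3.141, -0.001, -0.0]
force: [0.3, 0.4, -1.0]
width: 36.8
gripper_force: 60.6
```

{"api": "carry_out", "payload": {"deltas": [0, 0, 0, 0, 0, 0.003, 1, 0, 0, 0, 0, 0, 0.002, 1, 0, 0, 0, 0, 0, 0.002, 1, 0, 0, 0, 0, 0, 0.001, 1, 0, 0, 0, 0, 0, 0, 1]}}

```text
clock: 9.07
eef_pos: [451.8, 343.8, 22.4]
tool_rot: [3.142, 0.0, -0.0]
force: [0.0, -0.8, 0.8]
width: 36.9
gripper_force: 60.8
```

{"api": "carry_out", "payload": {"deltas": [0, 0, 0, 0, 0, 0.001, 1, 0, 0, 0, 0, 0, 0, 1, 0, 0, 0, 0, 0, 0, -0.2, 0, 0, 0, 0, 0, 0, -0.5, 0, 0, 0, 0, 0, 0, -1, 0, 0, 0, 0, 0, 0, -1]}}

```text
clock: 9.82
eef_pos: [451.9, 343.9, 21.2]
tool_rot: [3.141, 0.0, -0.0]
force: [-0.6, -0.0, -0.6]
width: 85.2
gripper_force: 0.0
```

{"api": "carry_out", "payload": {"deltas": [0, 0, 0, 0, 0, -0.01, -1, 0, 0, 0, 0, 0, -0.03, -1, 0, 0, 0, 0, 0, -0.04, -1, 0, 0, 0, 0, 0, -0.04, -1, 0, 0, 0, 0.001, 0.04, -0.02, -1, 0, 0, 0, 0.001, 0.055, 0, -1, 0, 0, 0, 0.001, 0.055, 0, -1, 0, 0, 0, 0.001, 0.055, 0, -1, 0, 0, 0, 0.001, 0.055, 0, -1, 0, 0, 0, 0.001, 0.055, 0, -1, 0, 0, 0, 0.001, 0.055, 0, -1, 0, 0, 0, 0.001, 0.055, 0, -1]}}

```text
clock: 11.32
eef_pos: [459.9, -82.9, 162.1]
tool_rot: [3.142, -0.001, -0.0]
force: [0.5, 0.2, 0.0]
width: 85.3
gripper_force: 0.0
```

{"api": "carry_out", "payload": {"deltas": [0, 0, 0, 0.001, 0.055, 0, -1, 0, 0, 0, 0.001, 0.055, 0, -1, 0, 0, 0, 0.001, 0.055, 0.02, -1, 0, 0, 0, 0, 0.05, 0.02, -1, 0, 0, 0, 0, 0.05, 0.02, -1, 0, 0, 0, 0, 0, 0, -1, 0, 0, 0, 0, 0, 0, -1]}}

```text
clock: 12.2
eef_pos: [462.6, -345.4, 101.6]
tool_rot: [-3.141, 0.0, -0.0]
force: [-0.2, 0.4, -0.1]
width: 85.8
gripper_force: 0.0
```

```bash
python3 - <<'E'
from h import *
a=ctrl.get_image("side")
f=lambda i,u,v:cv2.resize(i[v-45:v+45,u-33:u+33,::-1],None,fx=6,fy=6,interpolation=cv2.INTER_CUBIC)
cv2.imwrite("pics/p1.png",np.hstack([f(a,314,365),f(a,375,205)]))
E
```

```text
(no output)
```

View pics/p1.png

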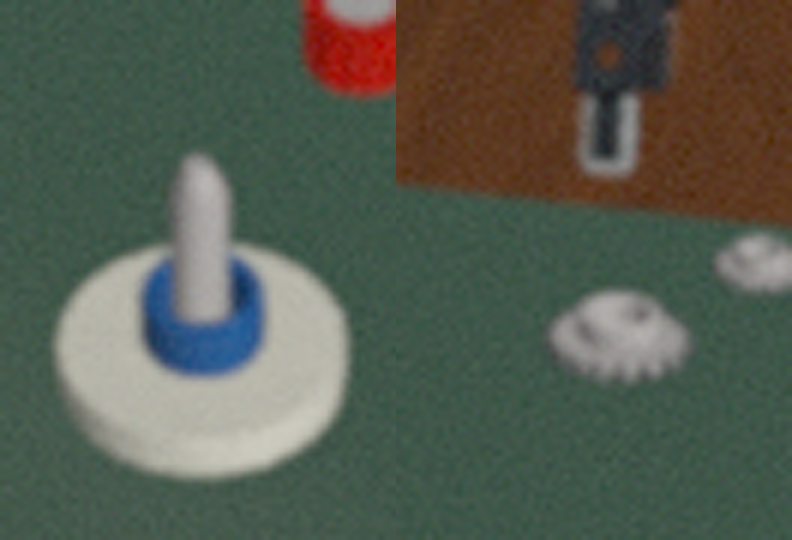

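The left crop shows the blue collar seated flat and concentric. Next is the cutter: TCP at z≈10.5, tips above the disc.

{"api": "carry_out", "payload": {"deltas": [0, 0, 0, 0, 0, 0.025, -1, 0, 0, 0, 0, 0, 0.025, -1, 0, 0, 0, 0, 0, 0.022, -1, 0, 0, 0, 0, 0, 0.014, -1, 0, 0, 0, 0, 0, 0.005, -1, 0, 0, 0, 0, 0, 0, -1, 0, 0, 0, 0, 0, 0, 0, 0, 0, 0, 0, 0, 0, 1, 0, 0, 0, 0, 0, 0, 1, 0, 0, 0, 0, 0, 0, 1, 0, 0, 0, 0, 0, 0, 1, 0, 0, 0, 0, 0, 0, 1]}}

```text
clock: 13.75
eef_pos: [463.0, -346.5, 11.4]
tool_rot: [3.141, -0.001, -0.0]
force: [-1.2, 0.7, 7.2]
width: 37.2
gripper_force: 59.1
```

{"api": "carry_out", "payload": {"deltas": [0, 0, 0, 0, 0, -0.005, 1, 0, 0, 0, 0, 0, -0.02, 1, 0, 0, 0, 0, 0, -0.03, 1, 0, 0, 0, 0, 0, -0.04, 1, 0, 0, 0, 0, 0, -0.03, 1, 0, 0, 0, 0, 0, -0.02, 1, 0, 0, 0, 0, 0, 0, 1, 0, 0, 0, 0, 0, 0, 1]}}

```text
clock: 14.75
eef_pos: [462.2, -345.6, 155.0]
tool_rot: [-3.141, 0.001, -0.0]
force: [0.3, 0.1, -2.7]
width: 37.3
gripper_force: 60.5
```

```bash
python3 - <<'E'
from h import *
a=ctrl.get_image("side");p=ctrl.read_state()["eef_pos"]
u,v=map(int,proj("side",p))
cv2.imwrite("pics/g2.png",cv2.resize(a[v-35:v+35,u-45:u+45,::-1],None,fx=6,fy=6,interpolation=cv2.INTER_CUBIC))
E
```

```text
(no output)
```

View pics/g2.png

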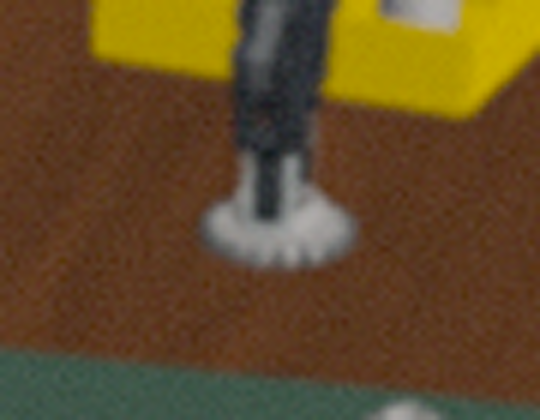

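The cutter is held level. I move it to the spindle (dx −0.0105, dy −0.689).

{"api": "carry_out", "payload": {"deltas": [0, 0, 0, -0.001, -0.03, 0, 1, 0, 0, 0, -0.001, -0.045, 0, 1, 0, 0, 0, -0.001, -0.055, 0, 1, 0, 0, 0, -0.001, -0.055, 0, 1, 0, 0, 0, -0.001, -0.055, 0, 1, 0, 0, 0, -0.001, -0.055, 0, 1, 0, 0, 0, -0.001, -0.055, 0, 1, 0, 0, 0, -0.001, -0.055, 0, 1, 0, 0, 0, -0.001, -0.055, 0, 1, 0, 0, 0, -0.001, -0.055, 0, 1, 0, 0, 0, 0, -0.055, 0, 1, 0, 0, 0, 0, -0.05, 0, 1]}}

```text
clock: 16.3
eef_pos: [452.1, 275.8, 154.4]
tool_rot: [3.141, 0.001, 0.001]
force: [1.2, -1.0, -1.5]
width: 36.6
gripper_force: 60.6
```

{"api": "carry_out", "payload": {"deltas": [0, 0, 0, 0, -0.04, 0, 1, 0, 0, 0, 0, -0.03, 0, 1, 0, 0, 0, 0, 0, 0, 1, 0, 0, 0, 0, 0, 0.02, 1, 0, 0, 0, 0, 0, 0.02, 1, 0, 0, 0, 0, 0, 0, 1, 0, 0, 0, 0, 0, 0, 1]}}

```text
clock: 17.18
eef_pos: [453.3, 343.2, 115.5]
tool_rot: [3.141, -0.0, -0.001]
force: [-0.1, 0.2, -3.5]
width: 36.8
gripper_force: 60.7
```

```bash
python3 - <<'E'
from h import *
a=ctrl.get_image("side");p=ctrl.read_state()["eef_pos"];print(p)
u,v=map(int,proj("side",p))
cv2.imwrite("pics/s2.png",cv2.resize(a[v-20:v+60,u-45:u+45,::-1],None,fx=6,fy=6,interpolation=cv2.INTER_CUBIC))
E
```

```text
[453.48232877 343.54437688 115.89136533]
```

View pics/s2.png

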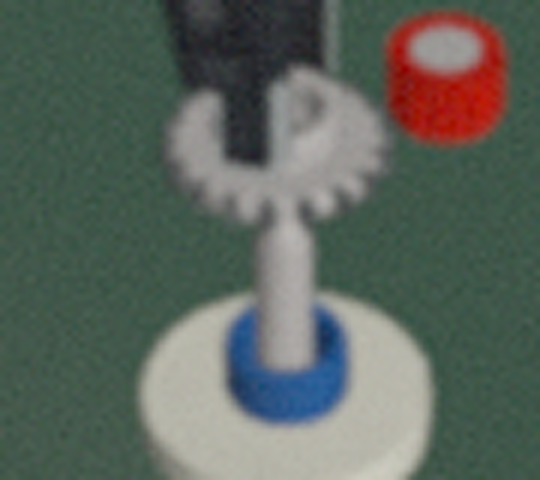

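The cutter is level over the spindle. The disc centre is at about 277 against the spindle's 287, so it sits roughly 3 mm towards +x. I shift x by −2.5 mm and lower.

{"api": "carry_out", "payload": {"deltas": [0, 0, 0, -0.0025, 0, 0, 1, 0, 0, 0, 0, 0, 0.01, 1, 0, 0, 0, 0, 0, 0.01, 1, 0, 0, 0, 0, 0, 0.01, 1, 0, 0, 0, 0, 0, 0.01, 1, 0, 0, 0, 0, 0, 0.01, 1, 0, 0, 0, 0, 0, 0.008, 1, 0, 0, 0, 0, 0, 0.006, 1, 0, 0, 0, 0, 0, 0, 1]}}

```text
clock: 18.35
eef_pos: [450.2, 343.7, 50.9]
tool_rot: [3.141, 0.001, -0.0]
force: [0.8, 0.7, -2.3]
width: 36.6
gripper_force: 60.7
```

{"api": "carry_out", "payload": {"deltas": [0, 0, 0, 0, 0, 0.002, 1, 0, 0, 0, 0, 0, 0.002, 1, 0, 0, 0, 0, 0, 0.001, 1, 0, 0, 0, 0, 0, 0.001, 1, 0, 0, 0, 0, 0, 0, 1]}}

```text
clock: 18.98
eef_pos: [450.4, 344.0, 45.6]
tool_rot: [-3.141, -0.0, -0.0]
force: [-1.5, -1.1, -0.1]
width: 36.8
gripper_force: 61.0
```

{"api": "carry_out", "payload": {"deltas": [0, 0, 0, 0, 0, 0.001, 1, 0, 0, 0, 0, 0, 0, 1, 0, 0, 0, 0, 0, 0, -0.2, 0, 0, 0, 0, 0, 0, -0.5, 0, 0, 0, 0, 0, 0, -1, 0, 0, 0, 0, 0, 0, -1, 0, 0, 0, 0, 0, -0.01, -1, 0, 0, 0, 0, 0, -0.03, -1, 0, 0, 0, 0, 0, -0.04, -1, 0, 0, 0, 0, 0, -0.04, -1]}}

```text
clock: 20.23
eef_pos: [450.3, 343.8, 166.1]
tool_rot: [-3.141, -0.0, -0.0]
force: [0.8, 0.7, 0.2]
width: 85.4
gripper_force: 0.0
```

{"api": "carry_out", "payload": {"deltas": [0, 0, 0, 0.03, 0.01, 0, -1, 0, 0, 0, 0.04, 0.015, 0, -1, 0, 0, 0, 0.045, 0.015, 0, -1, 0, 0, 0, 0.042, 0.016, 0.01, -1, 0, 0, 0, 0.029, 0.014, 0.02, -1, 0, 0, 0, 0, 0, 0.03, -1, 0, 0, 0, 0, 0, 0, -1, 0, 0, 0, 0, 0, 0, -1]}}

```text
clock: 21.22
eef_pos: [636.5, 274.6, 105.6]
tool_rot: [-3.141, -0.001, 0.001]
force: [-0.4, -0.7, -0.8]
width: 85.4
gripper_force: 0.0
```

```bash
python3 - <<'E'
from h import *
a=ctrl.get_image("side");print(ctrl.read_state()["eef_pos"])
b=blob(a,"brass",238,340,16);print(np.round(b,1),np.round(ray("side",b[0],b[1],8),1))
f=lambda i,u,v:cv2.resize(i[v-45:v+45,u-33:u+33,::-1],None,fx=6,fy=6,interpolation=cv2.INTER_CUBIC)
cv2.imwrite("pics/p2.png",np.hstack([f(a,314,365),f(a,238,325)]))
E
```

```text
[636.85083704 274.77758469 106.06333097]
[237.6 338.9  20.   19. ] [636.5 275.    8. ]
```

View pics/p2.png

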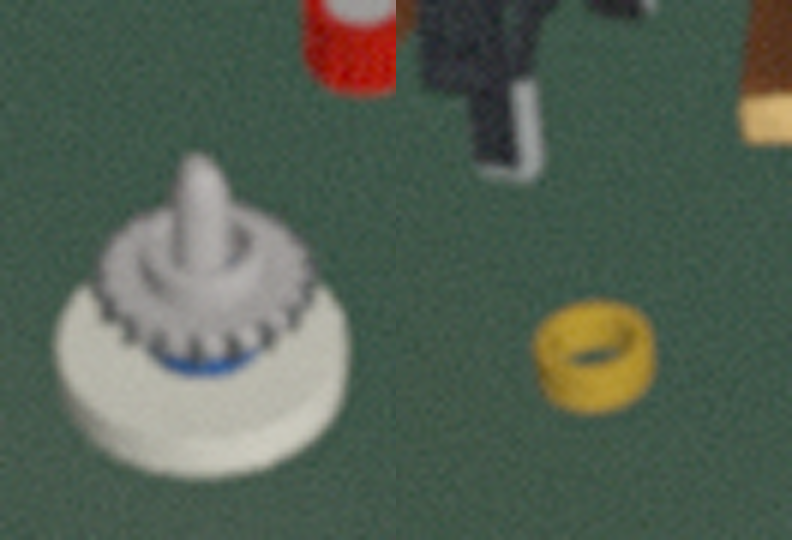

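The cutter is seated flat and concentric, with its hub up. The fingers are above the brass collar, so I grasp it.

{"api": "carry_out", "payload": {"deltas": [0, 0, 0, 0, 0.001, 0.025, -1, 0, 0, 0, 0, 0, 0.025, -1, 0, 0, 0, 0, 0, 0.025, -1, 0, 0, 0, 0, 0, 0.018, -1, 0, 0, 0, 0, 0, 0.007, -1, 0, 0, 0, 0, 0, 0, -1, 0, 0, 0, 0, 0, 0, 0, 0, 0, 0, 0, 0, 0, 1, 0, 0, 0, 0, 0, 0, 1, 0, 0, 0, 0, 0, 0, 1, 0, 0, 0, 0, 0, 0, 1, 0, 0, 0, 0, 0, 0, 1]}}

```text
clock: 22.78
eef_pos: [636.9, 273.1, 5.6]
tool_rot: [-3.141, -0.001, -0.0]
force: [-1.3, -0.3, 4.7]
width: 36.9
gripper_force: 59.4
```

{"api": "carry_out", "payload": {"deltas": [0, 0, 0, 0, 0, -0.005, 1, 0, 0, 0, 0, 0, -0.02, 1, 0, 0, 0, 0, 0, -0.03, 1, 0, 0, 0, 0, 0, -0.04, 1, 0, 0, 0, 0, 0, -0.04, 1, 0, 0, 0, 0, 0, -0.015, 1, 0, 0, 0, 0, 0, 0, 1, 0, 0, 0, 0, 0, 0, 1]}}

```text
clock: 23.78
eef_pos: [635.1, 272.5, 152.6]
tool_rot: [3.14, 0.003, -0.0]
force: [0.0, 0.4, -1.6]
width: 37.0
gripper_force: 60.1
```

{"api": "carry_out", "payload": {"deltas": [0, 0, 0, -0.03, -0.01, 0, 1, 0, 0, 0, -0.04, -0.015, 0, 1, 0, 0, 0, -0.045, -0.016, 0, 1, 0, 0, 0, -0.04, -0.016, 0, 1, 0, 0, 0, -0.03, -0.014, 0, 1, 0, 0, 0, 0, 0, 0.02, 1, 0, 0, 0, 0, 0, 0.02, 1, 0, 0, 0, 0, 0, 0, 1, 0, 0, 0, 0, 0, 0, 1]}}

```text
clock: 24.9
eef_pos: [451.4, 343.6, 114.0]
tool_rot: [3.141, 0.0, -0.001]
force: [0.2, 0.3, -0.4]
width: 36.9
gripper_force: 60.2
```

```bash
python3 - <<'E'
from h import *
a=ctrl.get_image("side");p=ctrl.read_state()["eef_pos"];print(p)
u,v=map(int,proj("side",p))
cv2.imwrite("pics/s3.png",cv2.resize(a[v-20:v+60,u-45:u+45,::-1],None,fx=6,fy=6,interpolation=cv2.INTER_CUBIC))
E
```

```text
[451.73151929 343.84386598 114.49806924]
```

View pics/s3.png

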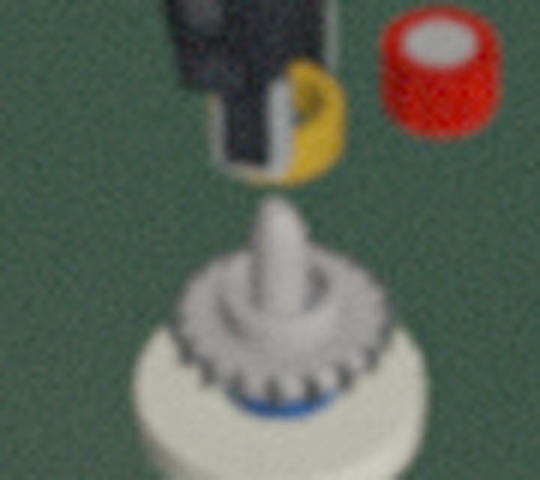

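The brass collar's centre, at about 279, is over the spindle at about 279. I lower it.

{"api": "carry_out", "payload": {"deltas": [0, 0, 0, 0, 0, 0.01, 1, 0, 0, 0, 0, 0, 0.01, 1, 0, 0, 0, 0, 0, 0.01, 1, 0, 0, 0, 0, 0, 0.01, 1, 0, 0, 0, 0, 0, 0.007, 1, 0, 0, 0, 0, 0, 0.003, 1, 0, 0, 0, 0, 0, 0, 1, 0, 0, 0, 0, 0, 0, 1]}}

```text
clock: 25.95
eef_pos: [451.6, 344.0, 64.6]
tool_rot: [-3.141, -0.001, -0.0]
force: [0.1, -0.4, -1.1]
width: 37.3
gripper_force: 60.2
```

{"api": "carry_out", "payload": {"deltas": [0, 0, 0, 0, 0, 0.002, 1, 0, 0, 0, 0, 0, 0.001, 1, 0, 0, 0, 0, 0, 0.001, 1, 0, 0, 0, 0, 0, 0, 1]}}

```text
clock: 26.45
eef_pos: [451.3, 343.9, 60.2]
tool_rot: [3.142, 0.0, -0.0]
force: [-1.0, 0.1, -0.6]
width: 37.4
gripper_force: 60.2
```

{"api": "carry_out", "payload": {"deltas": [0, 0, 0, 0, 0, 0.001, 1, 0, 0, 0, 0, 0, 0, 1, 0, 0, 0, 0, 0, 0, -0.2, 0, 0, 0, 0, 0, 0, -0.5, 0, 0, 0, 0, 0, 0, -1, 0, 0, 0, 0, 0, 0, -1, 0, 0, 0, 0, 0, -0.01, -1, 0, 0, 0, 0, 0, -0.03, -1, 0, 0, 0, 0, 0, -0.04, -1, 0, 0, 0, 0, 0, -0.015, -1]}}

```text
clock: 27.7
eef_pos: [452.6, 344.6, 157.1]
tool_rot: [-3.139, -0.003, -0.0]
force: [-0.2, -1.1, -0.1]
width: 85.2
gripper_force: 0.0
```

{"api": "carry_out", "payload": {"deltas": [0, 0, 0, -0.002, 0.03, 0, -1, 0, 0, 0, -0.003, 0.04, 0, -1, 0, 0, 0, -0.002, 0.04, 0, -1, 0, 0, 0, -0.002, 0.036, 0.01, -1, 0, 0, 0, 0, 0.02, 0.02, -1, 0, 0, 0, 0, 0, 0.02, -1, 0, 0, 0, 0, 0, 0, -1, 0, 0, 0, 0, 0, 0, -1]}}

```text
clock: 28.7
eef_pos: [442.6, 178.2, 104.7]
tool_rot: [-3.141, -0.0, 0.0]
force: [0.2, -0.0, 1.2]
width: 85.4
gripper_force: 0.0
```

```bash
python3 - <<'E'
from h import *
a=ctrl.get_image("side");print(ctrl.read_state()["eef_pos"])
f=lambda i,u,v:cv2.resize(i[v-45:v+45,u-33:u+33,::-1],None,fx=6,fy=6,interpolation=cv2.INTER_CUBIC)
cv2.imwrite("pics/p3.png",np.hstack([f(a,314,365),f(a,340,310)]))
E
```

```text
[442.72045289 178.41311278 104.90904875]
```

View pics/p3.png

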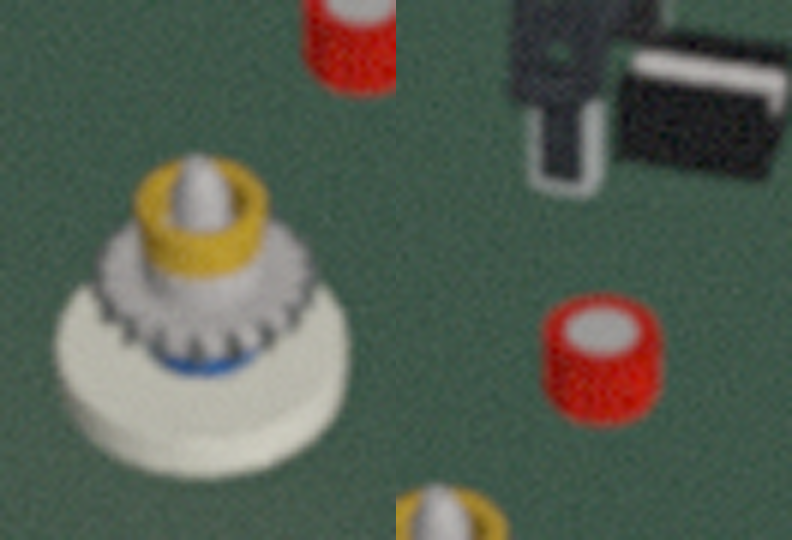

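The brass collar is seated. The fingers are above the red cap, so I grasp it with the TCP at z≈9.

{"api": "carry_out", "payload": {"deltas": [0, 0, 0, 0, 0, 0.025, -1, 0, 0, 0, 0, 0, 0.025, -1, 0, 0, 0, 0, 0, 0.022, -1, 0, 0, 0, 0, 0, 0.016, -1, 0, 0, 0, 0, 0, 0.007, -1, 0, 0, 0, 0, 0, 0, -1, 0, 0, 0, 0, 0, 0, 0, 0, 0, 0, 0, 0, 0, 1, 0, 0, 0, 0, 0, 0, 1, 0, 0, 0, 0, 0, 0, 1, 0, 0, 0, 0, 0, 0, 1, 0, 0, 0, 0, 0, 0, 1]}}

```text
clock: 30.25
eef_pos: [442.7, 178.1, 10.2]
tool_rot: [-3.141, -0.001, -0.0]
force: [-1.3, -0.2, 6.7]
width: 37.9
gripper_force: 59.2
```

{"api": "carry_out", "payload": {"deltas": [0, 0, 0, 0, 0, -0.005, 1, 0, 0, 0, 0, 0, -0.02, 1, 0, 0, 0, 0, 0, -0.03, 1, 0, 0, 0, 0, 0, -0.04, 1, 0, 0, 0, 0, 0, -0.03, 1, 0, 0, 0, 0, 0, -0.02, 1, 0, 0, 0, 0, 0, 0, 1, 0, 0, 0, 0, 0, 0, 1]}}

```text
clock: 31.25
eef_pos: [441.7, 177.8, 153.7]
tool_rot: [3.141, 0.001, -0.0]
force: [0.5, 0.1, -1.8]
width: 37.7
gripper_force: 60.4
```

Move to (451.5, 344), then down to about z 113; seated TCP is about 80.2.

{"api": "carry_out", "payload": {"deltas": [0, 0, 0, 0.002, -0.03, 0, 1, 0, 0, 0, 0.003, -0.04, 0, 1, 0, 0, 0, 0.002, -0.04, 0, 1, 0, 0, 0, 0.002, -0.036, 0, 1, 0, 0, 0, 0, -0.02, 0, 1, 0, 0, 0, 0, 0, 0.02, 1, 0, 0, 0, 0, 0, 0.02, 1, 0, 0, 0, 0, 0, 0, 1, 0, 0, 0, 0, 0, 0, 1]}}

```text
clock: 32.38
eef_pos: [451.7, 343.3, 114.5]
tool_rot: [3.141, -0.0, -0.001]
force: [-0.0, -0.4, -0.9]
width: 37.5
gripper_force: 60.5
```

```bash
python3 - <<'E'
from h import *
a=ctrl.get_image("side");p=ctrl.read_state()["eef_pos"];print(p)
u,v=map(int,proj("side",p))
cv2.imwrite("pics/s4.png",cv2.resize(a[v-20:v+60,u-45:u+45,::-1],None,fx=6,fy=6,interpolation=cv2.INTER_CUBIC))
E
```

```text
[451.95608573 343.58724902 114.88910732]
```

View pics/s4.png

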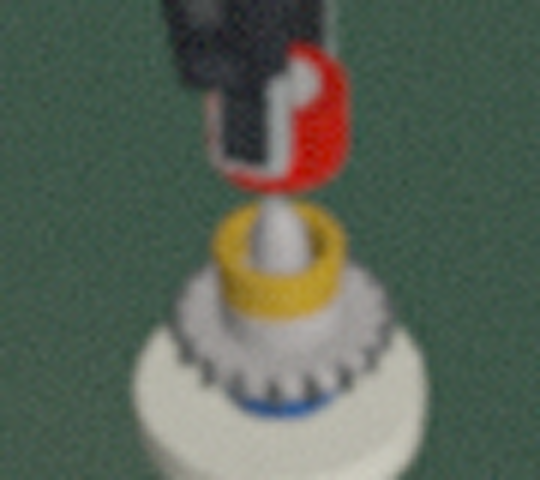

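The cap is centred at about 279, over the brass collar and spindle at about 279. I lower it.

{"api": "carry_out", "payload": {"deltas": [0, 0, 0, 0, 0, 0.01, 1, 0, 0, 0, 0, 0, 0.01, 1, 0, 0, 0, 0, 0, 0.006, 1, 0, 0, 0, 0, 0, 0.004, 1, 0, 0, 0, 0, 0, 0, 1, 0, 0, 0, 0, 0, 0, 1]}}

```text
clock: 33.17
eef_pos: [451.6, 343.9, 84.5]
tool_rot: [-3.141, -0.0, -0.0]
force: [-0.6, 0.6, -1.9]
width: 37.6
gripper_force: 60.5
```

{"api": "carry_out", "payload": {"deltas": [0, 0, 0, 0, 0, 0.001, 1, 0, 0, 0, 0, 0, 0.001, 1, 0, 0, 0, 0, 0, 0.001, 1, 0, 0, 0, 0, 0, 0, 1]}}

```text
clock: 33.67
eef_pos: [451.3, 343.8, 81.2]
tool_rot: [3.142, 0.0, -0.0]
force: [0.1, -0.3, -1.5]
width: 37.7
gripper_force: 60.5
```

{"api": "carry_out", "payload": {"deltas": [0, 0, 0, 0, 0, 0.001, 1, 0, 0, 0, 0, 0, 0.001, 1, 0, 0, 0, 0, 0, 0, 1]}}

```text
clock: 34.05
eef_pos: [451.6, 343.9, 80.2]
tool_rot: [-3.141, -0.0, -0.0]
force: [-2.2, -0.6, 6.6]
width: 37.7
gripper_force: 61.4
```

{"api": "carry_out", "payload": {"deltas": [0, 0, 0, 0, 0, 0, 1, 0, 0, 0, 0, 0, 0, -0.2, 0, 0, 0, 0, 0, 0, -0.5, 0, 0, 0, 0, 0, 0, -1, 0, 0, 0, 0, 0, 0, -1, 0, 0, 0, 0, 0, -0.01, -1, 0, 0, 0, 0, 0, -0.03, -1, 0, 0, 0, 0, 0, -0.04, -1, 0, 0, 0, 0, 0, -0.04, -1, 0, 0, 0, 0, 0.05, 0, -1, 0, 0, 0, 0, 0.06, 0, -1, 0, 0, 0, 0, 0.06, 0, -1]}}

```text
clock: 35.55
eef_pos: [451.5, 172.3, 200.2]
tool_rot: [-3.141, -0.002, 0.0]
force: [0.6, -0.3, 0.2]
width: 85.4
gripper_force: 0.0
```

{"api": "carry_out", "payload": {"deltas": [0, 0, 0, 0, 0.05, 0, -1, 0, 0, 0, 0, 0, 0, -1, 0, 0, 0, 0, 0, 0, -1, 0, 0, 0, 0, 0, 0, -1]}}

```text
clock: 36.05
eef_pos: [451.4, 125.5, 199.4]
tool_rot: [-3.141, -0.0, 0.002]
force: [0.0, 0.0, 0.4]
width: 85.2
gripper_force: 0.0
```

```bash
python3 - <<'E'
from h import *
a=ctrl.get_image("side")
cv2.imwrite("pics/p4.png",cv2.resize(a[230:420,170:420,::-1],None,fx=3.1,fy=3.1,interpolation=cv2.INTER_CUBIC))
E
```

```text
(no output)
```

View pics/p4.png

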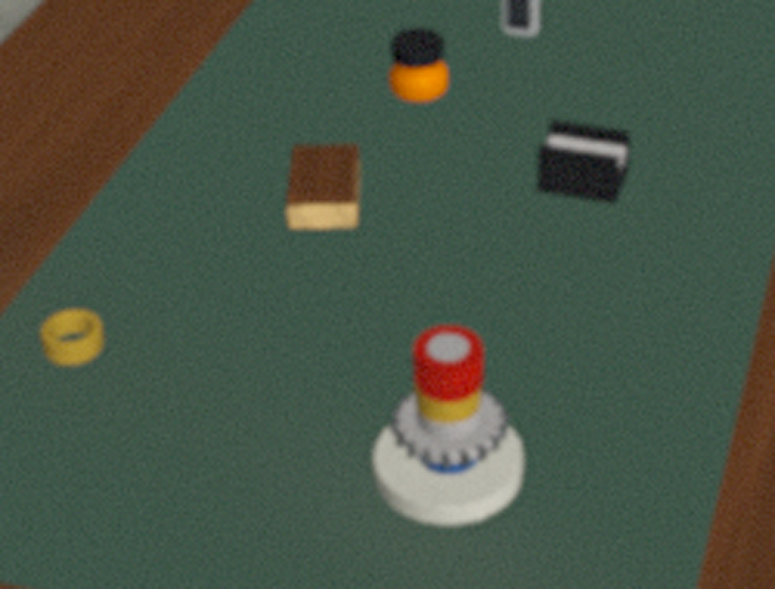

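The full stack is seated and upright at (448,420) in the crop. The case, jar and vee block have not moved, and the gripper is clear.

```bash
python3 -c "
from cell import ctrl
print(ctrl.finish_job())"
```

```text
the job is handed in; nothing more can be done
None
```

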